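# Counterweight bar in its sloping rest, heavy end down

## Task

Find out which end of the plugged square steel bar is the heavy one by lifting it at its middle (both ends look alike), then lay the bar lengthwise in the short sloping channel of the bench rest, heavy end down at the stop and light end sticking out above. Let it go so that it stays there by itself: with the heavy end up it falls out.

Things in the scene. Friction and masses are not known exactly. Their poses are not given: they have to be found in the camera images.
- bar_center (a point): Centre of the loose bar: grey square steel tube, 240 long, 25 x 25 mm, a black plug flush in each end (the short unplugged offcut is a bystander). x along the bar, z up as found. 0.31 kg; it balances 54 mm from here towards +x or -x, at random; looks don't tell. Lifted here, the heavy end pulls with 0.16 N m. Grip here across 25 mm, firmly (60 N), or that end sags.
- rest_seat (a point): Where the bar's centre lies when the bar rests in the channel, lower end against the stop; 116 mm above the bench. x points up the slope along the channel (30 degrees above level), y level across it, z square to its floor, upward. In this frame the channel spans x -120 (stop plate, 28 mm high) to -30 mm, floor at z -12.5 mm; open on top and at the upper end.
- rest: The fixed bench rest: wooden foot 170 x 100 mm, two posts, short dark steel channel. Origin on the bench below the seat point, x the way the channel rises, z up. The channel's sides flare from 34 mm apart at the floor to 56 mm at the top, 21 mm above the floor. A hand holding the bar at its middle clears the channel; the bar's upper half stands free.

How it is judged:
By the outcome, as a careful person would: the job done as asked, in the order asked, and still so for the second after the job is handed in, with the robot touching nothing.
It also fails if it takes over 42 s, if anything falls off the work surface, if the arm or the gripper's body presses on something with over 40 N, if the wrist force passes 120 N, or if a joint passes its speed limit or range.

## Robot

A 6-joint arm with a two-finger parallel gripper is mounted at the origin on a cart in front of the work surface, level with it; the furniture and walls round the work are solid. World frame = base frame: x ahead of the robot, y to its left, z up, the work surface at z = 0. Lengths are in m, angles in rad, forces in N, time in s.
With the tool pointing down it reaches from about 0.25 to 0.8 m from the base axis. Payload 8.5 kg.
Tool frame: the origin (TCP) lies on the centre line of the jaws, within the pads' length; the fingertips stand 8 mm ahead of it and the grasp point (between the pads) lies 11 mm behind it; z points along the fingers, y is the line along which they close (so a half turn about z gives the same grasp; the last joint's range is limited). The gripper opens to 85 mm and grips with 20 to 120 N. Pads are 22 mm wide; open, the fingers measure 114 mm over their backs; the gripper's body (76 mm by 85 mm) begins 54 mm behind the grasp point. The pads swing forward as they close: fully open they stand 13 mm farther back than shut.
Start: joints at [-1.282, 0.238, -0.013, 1.319, 0, 1.571], TCP at [0.15, -0.503, 0.239] pointing down, gripper open.
Joint ranges: [-2.66, 2.66], [-1.03, 1.9], [-1.14, 1.46], [-1.82, 2.27], [-1.45, 1.34], [-3.14, 3.14]. Speed limits (rad/s): [2.22, 2.22, 2.79, 3.14, 3.14, 3.14].

## Interface

Orientations are given as a unit quaternion [x, y, z, w].
In Python, from bench import bot, vision, workorder gives the robot as it stands.
- The arm moves only by the shell command python3 -m pendant 'ROWS' [FORCE]. ROWS is JSON, a list of rows, each an object with "jaw": the closure in counts, from 0 (fully open) to 255 (shut); "linear": the shift along the tool's x, y, z in cm, a list of three; "delta_rot": the turn, a rotation vector about the tool's x, y, z in degrees, a list of three. In form: [{"jaw": jaw, "linear": [dx, dy, dz], "delta_rot": [ax, ay, az]}, ...]. A call has 1 to 10 rows; each row is the pose to reach, as a shift and turn from the pose commanded when the call began, along the tool's axes at that moment; what a row does not reach only later rows make up. A row lasts 1/10 s, in which the tool goes at most 50 mm and 8.59 degrees, less where a joint would pass 70% of its speed; a pose out of reach is approached as far as the arm can. A call with a gripper value outside its range is refused whole. The fingers move at their own pace and stop on an object; FORCE is the grip in N (left out, the last holds). Time passes only in rows, so rows that repeat a pose let the fingers close. It gives the time, the measured TCP pose, the force, the opening and the grip force at its end, in the units of the state.
- bot.sense(): the state, without advancing time (a new reading comes with each control period).
- vision.read_camera(name): name is "scene" or "top"; returns a dict with "img" (420x560x3 uint8, red, green, blue), "range_z" (420x560 float32, m along the optical axis (not along the pixel's ray), 0 where there is no reading), "fx", "fy", "cx", "cy" (pixels), "rvec" (rotation vector, rad) and "tvec" (3), from world to camera coordinates, as OpenCV has them. Camera axes: x right, y down, z forward; pixel columns grow to the right and rows downward; lengths in m; the calibration is good to about 2 mm. A picture is of the moment at which its call begins.
- workorder.hand_in(): hands the job in; it is judged then, once.
The state is a dict: "time": time; "q": joint angles; "joint_velocities": joint speeds; "tau": joint torques, N m; "tcp_pos": TCP position; "ee_rot": TCP orientation; "contact_force": force on the tool from outside, world axes, zero at the start; "torque": the same for the moment, N m; "width": finger opening in m; "grasp_force": force on a finger pad.
Only numpy, scipy, OpenCV 4.12 (cv2) and the standard library are available. Lean on these libraries where they do the work, as an engineer would, in place of code of your own. Each camera call takes 0.05 s, during which the arm holds its last target. There are 200 camera calls.

## Working session

There is one attempt and no reset: what is moved stays moved. The work goes in short steps, Python scripts to look and compute and a shell command to move; the robot and the scene stay as the last step left them, time stands still between calls to the robot, and variables do not carry over. Pictures are saved under pics/ and viewed, at most 10 in all, crops included, and the job is handed in when it is done.

```bash
mkdir -p pics; ls
python3 - <<'E'
from bench import bot,vision
import cv2,numpy as np
for n in("scene","top"):
    c=vision.read_camera(n); cv2.imwrite(f"pics/{n}0.png",c["img"][:,:,::-1]); np.savez(f"{n}0.npz",**c)
    print(n,c["fx"],c["cx"],c["cy"],c["rvec"],c["tvec"])
print(bot.sense())
E
```

```text
pics
scene 434.6239098715771 276.0201819286596 219.7518063276738 [ 1.05796623 -2.25592051  1.1599736 ] [0.43165456 0.30773805 0.59880861]
top 487.8208355346242 277.86721680415917 201.2914910657551 [ 2.16990299 -2.11983938  0.13850166] [0.07889574 0.57119366 1.061793  ]
{'time': 0.1, 'q': array([-1.28196774e+00,  2.38727158e-01, -1.41384284e-02,  1.31919557e+00,
        6.94066953e-06,  1.57076860e+00]), 'joint_velocities': array([-0.00058091, -0.00080719, -0.00173757, -0.00106423,  0.00126197,
        0.00215427]), 'tau': array([ 6.32154733e-04, -5.39718497e+01,  3.47000206e+01,  1.34083026e-02,
       -6.16232612e-06,  8.23871915e-06]), 'tcp_pos': array([ 0.1494391 , -0.50292183,  0.23875083]), 'ee_rot': array([ 9.89588173e-01,  1.43926537e-01, -8.75697322e-05, -6.26332313e-04]), 'contact_force': array([ 0.70792713, -0.20931591, -1.76640774]), 'torque': array([0.00866175, 0.01622294, 0.01693919]), 'grasp_force': 0.0, 'width': 0.08549161308477142}
```

View pics/top0.png

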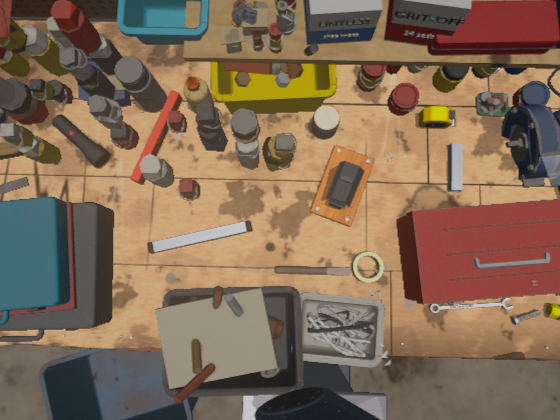

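View pics/scene0.png

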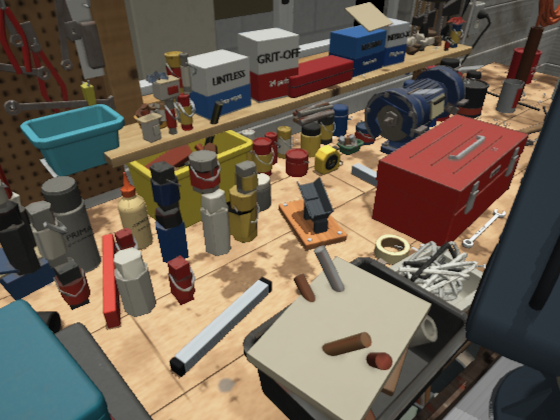

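The top view shows the bar from about (150,245) to (250,230), and the rest at about (342,185) with its foot corners at (330,147), (373,160), (349,224) and (312,213). Next I'll measure both from depth and colour.

```bash
cat > h.py <<'E'
import numpy as np,cv2
from scipy.spatial.transform import Rotation as R
def cloud(c):
    z=c["range_z"]; v,u=np.mgrid[:z.shape[0],:z.shape[1]]
    p=np.stack([(u-c["cx"])/c["fx"]*z,(v-c["cy"])/c["fy"]*z,z],-1)
    w=(p-c["tvec"])@cv2.Rodrigues(np.array(c["rvec"],float))[0]
    w[z==0]=np.nan; return w
E
python3 - <<'E'
from h import *
t=np.load("top0.npz"); w=cloud(t); hsv=cv2.cvtColor(t["img"],cv2.COLOR_RGB2HSV)
# bar: height mask in ROI
roi=np.zeros(hsv.shape[:2],bool); roi[215:260,140:262]=1
m=roi&(w[...,2]>.015)&(w[...,2]<.04)
uv=np.argwhere(m)[:,::-1].astype(np.float32); print("bar px",m.sum(),cv2.minAreaRect(uv))
p=w[m]; print("z",np.median(p[:,2])); r=cv2.minAreaRect(p[:,:2].astype(np.float32)); print("bar",r,cv2.boxPoints(r))
# foot : orange
roi[:]=0; roi[135:235,300:385]=1
m=roi&(hsv[...,1]>150)&(w[...,2]>.006)&(w[...,2]<.035)&(hsv[...,2]>90)
p=w[m]; print(m.sum(),"footz",np.median(p[:,2])); r=cv2.minAreaRect(p[:,:2].astype(np.float32)); print("foot",r); print(cv2.boxPoints(r))
m=roi&(w[...,2]>.04)
for n,c in(("top",t),("scene",np.load("scene0.npz"))):
    w=cloud(c); q=w.reshape(-1,3); s=q[(np.abs(q[:,:2]-np.array(r[0])).max(1)<.08)&(q[:,2]>.04)&(q[:,2]<.2)]
    print(n,len(s),s.min(0),s.max(0),np.median(s,0))
    a=cv2.boxPoints(r); e=max([a[1]-a[0],a[2]-a[1]],key=np.linalg.norm); e=e/np.linalg.norm(e); f=np.array([-e[1],e[0]])
    d=s[:,:2]-np.array(r[0]); x=d@e; y=d@f; print("axis",e)
    for b in np.arange(-.09,.09,.01):
        k=(x>b)&(x<b+.01)
        if k.sum()>3: print(round(b,3),k.sum(),"z",np.percentile(s[k,2],[5,50,95]).round(3),"y",np.percentile(y[k],[2,50,98]).round(3))
E
```

```text
bar px 1186 ((198.7764892578125, 236.49412536621094), (11.280383110046387, 105.862060546875), 77.47119140625)
z 0.02457527413580573
bar ((0.48730385303497314, 0.2700046896934509), (0.025743607431650162, 0.24003757536411285), 13.991433143615723) [[0.4457962  0.38335064]
 [0.5038317  0.15043452]
 [0.5288115  0.15665874]
 [0.47077602 0.38957486]]
1661 footz 0.015418458155478475
foot ((0.6153753995895386, -0.055769182741642), (0.09853225201368332, 0.16871723532676697), 70.6629409790039)
[[ 0.51946247 -0.07432283]
 [ 0.6786618  -0.1301893 ]
 [ 0.71128833 -0.03721553]
 [ 0.552089    0.01865093]]
top 1159 [ 0.55375596 -0.08895251  0.04011411] [ 0.65449991 -0.01198741  0.10839249] [ 0.60586276 -0.05327806  0.0716177 ]
axis [ 0.94358695 -0.33112487]
-0.06 76 z [0.043 0.065 0.07 ] y [-0.027 -0.     0.022]
-0.05 104 z [0.044 0.053 0.07 ] y [-0.027  0.     0.028]
-0.04 123 z [0.045 0.052 0.074] y [-0.027 -0.001  0.028]
-0.03 129 z [0.05  0.057 0.079] y [-0.027 -0.001  0.028]
-0.02 134 z [0.057 0.064 0.085] y [-0.027 -0.001  0.028]
-0.01 142 z [0.064 0.071 0.091] y [-0.027 -0.001  0.028]
-0.0 130
[... 233 characters left out ...]
54993 -0.09210705  0.04002365] [ 0.65460632 -0.01463347  0.11117535] [ 0.60572462 -0.0591254   0.07104218]
axis [ 0.94358695 -0.33112487]
-0.06 104 z [0.042 0.062 0.071] y [-0.018 -0.     0.017]
-0.05 95 z [0.045 0.053 0.069] y [-0.028  0.001  0.027]
-0.04 47 z [0.049 0.065 0.075] y [-0.03  -0.022  0.028]
-0.03 117 z [0.053 0.057 0.08 ] y [-0.027 -0.009  0.027]
-0.02 113 z [0.058 0.063 0.086] y [-0.028 -0.01   0.027]
-0.01 121 z [0.063 0.068 0.091] y [-0.028 -0.011  0.027]
-0.0 133 z [0.045 0.075 0.097] y [-0.028 -0.005  0.027]
0.01 112 z [0.065 0.08  0.103] y [-0.029 -0.007  0.027]
0.02 112 z [0.081 0.086 0.108] y [-0.028 -0.011  0.027]
0.03 66 z [0.086 0.09  0.097] y [-0.024 -0.005  0.014]
```

Run:
```python
import cv2
a=cv2.imread("pics/top0.png")[140:230,300:390]; b=cv2.imread("pics/scene0.png")[170:260,270:360]
cv2.imwrite("pics/crop.png",cv2.hconcat([cv2.resize(x,(396,396),interpolation=cv2.INTER_CUBIC) for x in(a,b)]))
```

```text
(no output)
```

View pics/crop.png

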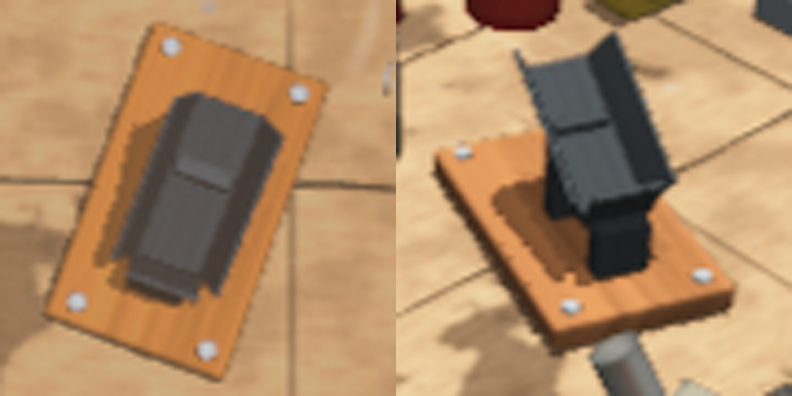

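The crop shows the stop plate at the near-left end, so the channel rises away from the robot at a yaw of about -19°. The seat comes out at about (0.666, -0.074, 0.116), and the bar centre at (0.487, 0.270) with a yaw of 104°. I'll move above the bar.

```bash
cat >> h.py <<'E'
def go(pos,yaw,pitch=0,flip=0):
    """tool-frame delta (cm, deg) to TCP pos; tool x at yaw, z down, then tilted: pitch about tool y"""
    from bench import bot
    s=bot.sense(); A=R.from_quat(s["ee_rot"])
    x=np.array([np.cos(np.radians(yaw)),np.sin(np.radians(yaw)),0]); z=np.array([0,0,-1.])
    B=R.from_matrix(np.stack([x,np.cross(z,x),z],1))*R.from_euler("y",pitch,degrees=True)
    print("lin",(A.inv().apply(np.array(pos)-s["tcp_pos"])*100).round(2),"rot",(A.inv()*B).as_rotvec(degrees=True).round(1))
    return s,B
E
D='{"jaw":60,"linear":[54.5,-64.5,0],"delta_rot":[0,0,-87.5]}'
python3 -m pendant '[{"jaw":60,"linear":[54.5,-64.5,0],"delta_rot":[0,0,-87.5]},{"jaw":60,"linear":[54.5,-64.5,0],"delta_rot":[0,0,-87.5]},{"jaw":60,"linear":[54.5,-64.5,0],"delta_rot":[0,0,-87.5]},{"jaw":60,"linear":[54.5,-64.5,0],"delta_rot":[0,0,-87.5]},{"jaw":60,"linear":[54.5,-64.5,0],"delta_rot":[0,0,-87.5]},{"jaw":60,"linear":[54.5,-64.5,0],"delta_rot":[0,0,-87.5]},{"jaw":60,"linear":[54.5,-64.5,0],"delta_rot":[0,0,-87.5]},{"jaw":60,"linear":[54.5,-64.5,0],"delta_rot":[0,0,-87.5]},{"jaw":60,"linear":[54.5,-64.5,0],"delta_rot":[0,0,-87.5]},{"jaw":60,"linear":[54.5,-64.5,0],"delta_rot":[0,0,-87.5]}]' 60
python3 -c "
from h import *
s,_=go([.487,.270,.239],104);print(s['time'],s['tcp_pos'],s['q'],s['contact_force'])"
```

```text
time: 1.1
tcp_pos: [0.3502, -0.0432, 0.2394]
ee_rot: [0.624, 0.782, 0.0, 0.0]
contact_force: [1.6, -0.8, -0.3]
width: 0.0652
grasp_force: 0.0
lin [27.49 20.29  0.05] rot [ 0.   0.  -1.2]
1.1 [ 0.35022695 -0.04315945  0.23944277] [-1.22616618e-01 -5.97295357e-02 -3.49983890e-01  1.27994163e+00
  2.36950975e-06  1.22411133e+00] [ 1.61533993 -0.78042571 -0.30281538]
```

```bash
python3 -m pendant '[{"jaw":60,"linear":[27.5,20.3,0],"delta_rot":[0,0,-1.2]},{"jaw":60,"linear":[27.5,20.3,0],"delta_rot":[0,0,-1.2]},{"jaw":60,"linear":[27.5,20.3,0],"delta_rot":[0,0,-1.2]},{"jaw":60,"linear":[27.5,20.3,0],"delta_rot":[0,0,-1.2]},{"jaw":60,"linear":[27.5,20.3,0],"delta_rot":[0,0,-1.2]},{"jaw":60,"linear":[27.5,20.3,0],"delta_rot":[0,0,-1.2]},{"jaw":60,"linear":[27.5,20.3,0],"delta_rot":[0,0,-1.2]},{"jaw":60,"linear":[27.5,20.3,5],"delta_rot":[0,0,-1.2]},{"jaw":60,"linear":[27.5,20.3,10],"delta_rot":[0,0,-1.2]},{"jaw":60,"linear":[27.5,20.3,10],"delta_rot":[0,0,-1.2]}]' 60
python3 - <<'E'
from h import *
from bench import vision
import cv2
s,_=go([.487,.270,.06],104);print(s['time'],s['tcp_pos'],s['contact_force'],s['torque'])
c=vision.read_camera("scene"); cv2.imwrite("pics/s1.png",c["img"][:,:,::-1])
w=cloud(vision.read_camera("top"));roi=np.zeros(w.shape[:2],bool); roi[215:260,140:262]=1
m=roi&(w[...,2]>.015)&(w[...,2]<.04);print(cv2.minAreaRect(w[m][:,:2].astype(np.float32)))
E
```

```text
time: 2.1
tcp_pos: [0.4846, 0.2653, 0.1331]
ee_rot: [0.618, 0.787, -0.006, -0.002]
contact_force: [-1.1, 0.3, 0.3]
width: 0.0652
grasp_force: 0.0
lin [0.42 0.43 7.3 ] rot [-0.7  0.2 -0.3]
2.1 [0.48461967 0.26534488 0.13310227] [-1.13400861  0.26178508  0.34091569] [-0.00077075  0.01907104  0.0491856 ]
((0.5004453063011169, 0.21606868505477905), (0.02528851479291916, 0.12841741740703583), 13.865257263183594)
```

View pics/s1.png

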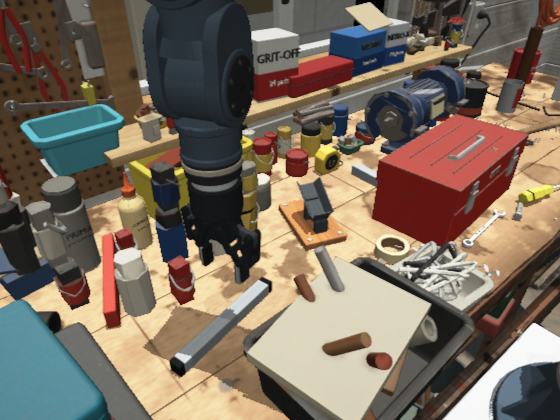

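The open gripper is above the bar's middle, with the fingers straddling it at about (220,265). The bar hasn't been disturbed. I'll descend and let the arm settle.

```bash
python3 -m pendant '[{"jaw":60,"linear":[0,0,5],"delta_rot":[0,0,0]},{"jaw":60,"linear":[0,0,7],"delta_rot":[0,0,0]},{"jaw":60,"linear":[0,0,7],"delta_rot":[0,0,0]},{"jaw":60,"linear":[0,0,7],"delta_rot":[0,0,0]},{"jaw":60,"linear":[0,0,7],"delta_rot":[0,0,0]}]' 60
python3 -c "
from h import *
s,_=go([.4873,.270,.012],104);print(s['tcp_pos'])"
```

```text
time: 2.7
tcp_pos: [0.4906, 0.268, 0.0722]
ee_rot: [0.618, 0.786, 0.002, 0.001]
contact_force: [-0.2, 0.4, 0.3]
width: 0.0654
grasp_force: 0.0
lin [ 0.26 -0.3   6.02] rot [ 0.2 -0.1 -0.3]
[0.49059041 0.26799733 0.07221817]
```

```bash
python3 -m pendant '[{"jaw":60,"linear":[0.3,-0.3,3],"delta_rot":[0,0,0]},{"jaw":60,"linear":[0.3,-0.3,6],"delta_rot":[0,0,0]},{"jaw":60,"linear":[0.3,-0.3,6],"delta_rot":[0,0,0]},{"jaw":60,"linear":[0.3,-0.3,6],"delta_rot":[0,0,0]}]' 60
python3 -m pendant '[{"jaw":220,"linear":[0,0,0],"delta_rot":[0,0,0]},{"jaw":220,"linear":[0,0,0],"delta_rot":[0,0,0]},{"jaw":220,"linear":[0,0,0],"delta_rot":[0,0,0]},{"jaw":220,"linear":[0,0,0],"delta_rot":[0,0,0]},{"jaw":220,"linear":[0,0,0],"delta_rot":[0,0,0]},{"jaw":220,"linear":[0,0,0],"delta_rot":[0,0,0]},{"jaw":220,"linear":[0,0,0],"delta_rot":[0,0,0]},{"jaw":220,"linear":[0,0,0],"delta_rot":[0,0,0]}]' 70
python3 -c "
from h import *
s,_=go([.4873,.270,.012],104);print(s['tcp_pos'],s['torque'])"
```

```text
time: 3.1
tcp_pos: [0.4858, 0.2697, 0.0108]
ee_rot: [0.618, 0.786, 0.0, 0.0]
contact_force: [0.2, 0.8, 1.2]
width: 0.065
grasp_force: 0.0
time: 3.9
tcp_pos: [0.4865, 0.27, 0.0111]
ee_rot: [0.618, 0.786, 0.002, 0.001]
contact_force: [0.7, -0.0, 9.4]
width: 0.0237
grasp_force: 69.8
lin [-0.02  0.08 -0.09] rot [ 0.2 -0.  -0.3]
[0.48645782 0.2700346  0.01105938] [-0.10233208  0.00983597  0.13761925]
```

Gripped at 70 N. I'll lift 12 cm and read the moment.

```bash
python3 -m pendant '[{"jaw":220,"linear":[0,0,-1],"delta_rot":[0,0,0]},{"jaw":220,"linear":[0,0,-3],"delta_rot":[0,0,0]},{"jaw":220,"linear":[0,0,-6],"delta_rot":[0,0,0]},{"jaw":220,"linear":[0,0,-9],"delta_rot":[0,0,0]},{"jaw":220,"linear":[0,0,-12],"delta_rot":[0,0,0]},{"jaw":220,"linear":[0,0,-12],"delta_rot":[0,0,0]},{"jaw":220,"linear":[0,0,-12],"delta_rot":[0,0,0]},{"jaw":220,"linear":[0,0,-12],"delta_rot":[0,0,0]},{"jaw":220,"linear":[0,0,-12],"delta_rot":[0,0,0]},{"jaw":220,"linear":[0,0,-12],"delta_rot":[0,0,0]}]' 70
cat > m.py <<'E'
from h import *
from bench import bot,vision
import cv2,sys
T=[]
for i in range(8):
    s=bot.sense(); T.append(np.r_[s["contact_force"],s["torque"]]); c=vision.read_camera("scene")
T=np.array(T);print("F,T",T.mean(0).round(3),T.std(0).round(3))
A=R.from_quat(s["ee_rot"]);print("tool torque",A.inv().apply(T.mean(0)[3:]).round(3),"toolx",A.as_matrix()[:,0].round(3),s["tcp_pos"],s["width"],s["time"],s["q"].round(2))
cv2.imwrite(sys.argv[1],c["img"][:,:,::-1])
w=cloud(c); d=w-s["tcp_pos"]; l=d@A.as_matrix(); g=cv2.cvtColor(c["img"],cv2.COLOR_RGB2HSV)[...,1]
for a in np.arange(-.13,.13,.02):
    k=(l[...,0]>a)&(l[...,0]<a+.02)&(abs(l[...,1])<.018)&(abs(l[...,2])<.06)
    if k.sum()>5: print(round(a,2),k.sum(),"tool z",np.percentile(l[k][:,2],[5,50]).round(4))
E
python3 m.py pics/s2.png
```

```text
time: 4.9
tcp_pos: [0.4846, 0.2691, 0.1283]
ee_rot: [0.618, 0.786, -0.001, -0.0]
contact_force: [-0.2, -0.2, -3.2]
width: 0.0236
grasp_force: 69.2
F,T [ 0.176  0.153 -2.842  0.16   0.04   0.01 ] [0.439 0.327 0.426 0.028 0.017 0.019]
tool torque [ 0.001  0.165 -0.01 ] toolx [-0.237  0.972  0.   ] [0.48515503 0.26940315 0.12925535] 0.02352072150036448 5.25 [ 0.51  0.35 -0.15  1.07  0.    1.84]
-0.13 94 tool z [-0.0159 -0.0135]
-0.11 170 tool z [-0.0162 -0.0145]
-0.09 111 tool z [-0.0159 -0.0071]
-0.07 59 tool z [-0.0111 -0.0007]
-0.05 42 tool z [-0.0137  0.0028]
-0.03 25 tool z [-0.0214  0.0007]
-0.01 309 tool z [-0.0476 -0.0242]
0.01 322 tool z [-0.0517 -0.0151]
0.03 260 tool z [-0.0165 -0.0146]
0.05 277 tool z [-0.0166 -0.0147]
0.07 294 tool z [-0.0168 -0.0147]
0.09 311 tool z [-0.0164 -0.0143]
0.11 208 tool z [-0.0163 -0.0089]
```

View pics/s2.png

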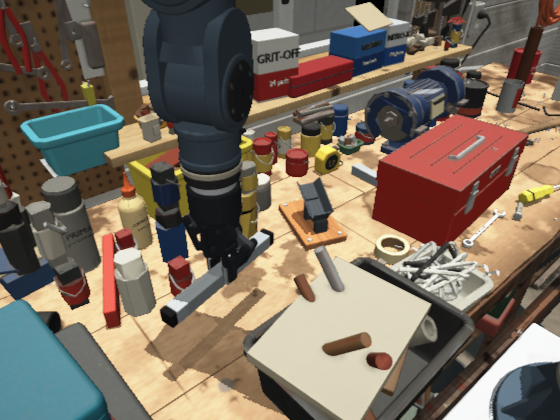

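The lift was level with no sag. The measured moment of 0.165 N m about tool +y, with 2.84 N down, puts the weight 5–6 cm toward tool -x, so the **heavy end is at tool -x** (world -y, the upper-right end near (265,238)). That means tool +x has to point up the slope, a 237° counter-clockwise turn, which keeps joint 6 in range at about -168°. I'll carry the bar high while turning.

```bash
python3 -m pendant '[{"jaw":220,"linear":[0,0,-5],"delta_rot":[0,0,0]},{"jaw":220,"linear":[0,0,-10],"delta_rot":[0,0,-5]},{"jaw":220,"linear":[0,0,-15],"delta_rot":[0,0,-12]},{"jaw":220,"linear":[-4,1,-15],"delta_rot":[0,0,-20]},{"jaw":220,"linear":[-8,2,-15],"delta_rot":[0,0,-28]},{"jaw":220,"linear":[-12,3,-15],"delta_rot":[0,0,-36]},{"jaw":220,"linear":[-16,4,-15],"delta_rot":[0,0,-44]},{"jaw":220,"linear":[-20,4,-15],"delta_rot":[0,0,-52]},{"jaw":220,"linear":[-24,5,-15],"delta_rot":[0,0,-60]},{"jaw":220,"linear":[-28,5,-15],"delta_rot":[0,0,-68]}]' 70
python3 -c "
from h import *
s,_=go([.628,-.06,.28],-19.3);print(s['tcp_pos'],s['q'].round(2))"
```

```text
time: 6.3
tcp_pos: [0.6009, 0.0076, 0.279]
ee_rot: [0.07, 0.998, 0.0, 0.0]
contact_force: [-0.1, 0.0, -3.1]
width: 0.0236
grasp_force: 70.4
lin [-3.62 -6.32 -0.1 ] rot [  -0.     0.  -168.7]
[0.60092295 0.00757827 0.27902746] [0.01 0.36 0.27 1.47 0.   0.15]
```

```bash
python3 -m pendant '[{"jaw":220,"linear":[0,0,0],"delta_rot":[0,0,-8]},{"jaw":220,"linear":[0,0,0],"delta_rot":[0,0,-16]},{"jaw":220,"linear":[0,0,0],"delta_rot":[0,0,-24]},{"jaw":220,"linear":[-1,-1,0],"delta_rot":[0,0,-32]},{"jaw":220,"linear":[-2,-3,0],"delta_rot":[0,0,-40]},{"jaw":220,"linear":[-3,-5,0],"delta_rot":[0,0,-48]},{"jaw":220,"linear":[-3.6,-6.3,0],"delta_rot":[0,0,-56]},{"jaw":220,"linear":[-3.6,-6.3,0],"delta_rot":[0,0,-64]},{"jaw":220,"linear":[-3.6,-6.3,0],"delta_rot":[0,0,-72]},{"jaw":220,"linear":[-3.6,-6.3,0],"delta_rot":[0,0,-80]}]' 70
python3 -m pendant '[{"jaw":220,"linear":[0,0,0],"delta_rot":[0,0,-8]},{"jaw":220,"linear":[0,0,0],"delta_rot":[0,0,-16]},{"jaw":220,"linear":[0,0,0],"delta_rot":[0,0,-24]},{"jaw":220,"linear":[0,0,0],"delta_rot":[0,0,-32]},{"jaw":220,"linear":[0,0,0],"delta_rot":[0,0,-40]},{"jaw":220,"linear":[0,0,0],"delta_rot":[0,0,-48]},{"jaw":220,"linear":[0,0,0],"delta_rot":[0,0,-56]},{"jaw":220,"linear":[0,0,0],"delta_rot":[0,0,-64]},{"jaw":220,"linear":[0,0,0],"delta_rot":[0,0,-72]},{"jaw":220,"linear":[0,0,0],"delta_rot":[0,0,-80]}]' 70
python3 -c "
from h import *
s,_=go([.628,-.06,.25],-19.3,30);print(s['tcp_pos'],s['q'].round(2))
s,_=go([.628,-.06,.25],-19.3)"
```

```text
time: 7.3
tcp_pos: [0.6265, -0.0587, 0.2791]
ee_rot: [-0.588, 0.809, 0.0, -0.0]
contact_force: [-0.6, -0.5, -3.4]
width: 0.0238
grasp_force: 70.5
time: 8.3
tcp_pos: [0.6265, -0.0585, 0.2792]
ee_rot: [0.97, -0.242, -0.0, 0.0]
contact_force: [-0.2, 0.4, -1.9]
width: 0.0237
grasp_force: 70.6
lin [0.2  0.07 2.92] rot [ 2.3 29.9 -8.5]
[ 0.62654251 -0.05845097  0.27923337] [-0.09  0.42  0.35  1.5  -0.   -2.75]
lin [0.2  0.07 2.92] rot [ 0.   0.  -8.7]
```

```bash
python3 -m pendant '[{"jaw":220,"linear":[0,0,0],"delta_rot":[0.6,8,-2]},{"jaw":220,"linear":[0,0,1],"delta_rot":[1.2,16,-4]},{"jaw":220,"linear":[0,0,2],"delta_rot":[1.8,24,-6.5]},{"jaw":220,"linear":[0.2,0,2.9],"delta_rot":[2.3,29.9,-8.5]},{"jaw":220,"linear":[0.2,0,2.9],"delta_rot":[2.3,29.9,-8.5]},{"jaw":220,"linear":[0.2,0,2.9],"delta_rot":[2.3,29.9,-8.5]},{"jaw":220,"linear":[0.2,0,2.9],"delta_rot":[2.3,29.9,-8.5]},{"jaw":220,"linear":[0.2,0,2.9],"delta_rot":[2.3,29.9,-8.5]}]' 70
cat > b.py <<'E'
from h import *
from bench import bot,vision
import cv2,sys
s=bot.sense();print(s["time"],s["tcp_pos"],s["q"].round(2),s["contact_force"].round(1))
e=np.array([.9436,-.3311,0]);X=.866*e+[0,0,.5];Z=-.5*e+[0,0,.866];Y=np.cross(Z,X);M=np.stack([X,Y,Z],1);S=np.array([.6663,-.0737,.116])
print("TCP in seat frame (mm)",((s["tcp_pos"]-S)@M*1000).round(1))
A=R.from_quat(s["ee_rot"])
print("toolx err in seat",(A.as_matrix()[:,0]@M).round(3))
for n in("top","scene"):
    c=vision.read_camera(n); w=cloud(c); l=(w-s["tcp_pos"])@A.as_matrix()
    k=(abs(l[...,0])>.04)&(abs(l[...,0])<.14)&(abs(l[...,1])<.03)&(abs(l[...,2]+.012)<.012)
    q=l[k]; 
    if len(q)>20: print(n,len(q),"tool frame x",np.percentile(q[:,0],[0.5,99.5]).round(4),"y",np.percentile(q[:,1],[2,50,98]).round(4),"z",np.percentile(q[:,2],[5,50]).round(4))
    for a in(-.11,-.08,-.05,.05,.08,.11):
        h=(abs(q[:,0]-a)<.012)
        if h.sum()>9: print("  ",a,h.sum(),"y",np.percentile(q[h,1],[5,50,95]).round(4),"ztop",np.percentile(q[h,2],[10,50]).round(4))
    cv2.imwrite(f"pics/{sys.argv[1]}_{n}.png",c["img"][:,:,::-1])
E
python3 b.py a; python3 -c "
from h import *
s,_=go([.628,-.06,.207],-19.3,30)"
```

```text
time: 9.1
tcp_pos: [0.6313, -0.0596, 0.2529]
ee_rot: [0.952, -0.165, 0.256, 0.043]
contact_force: [0.1, -0.0, -2.5]
width: 0.0236
grasp_force: 70.8
9.1 [ 0.63126688 -0.05964139  0.25293078] [-0.02  0.09 -0.32  0.67 -0.16 -2.86] [ 0.1 -0.  -2.5]
TCP in seat frame (mm) [ 35.8   1.7 137.4]
toolx err in seat [ 1.    -0.006  0.001]
top 644 tool frame x [0.0404 0.115 ] y [-0.0129 -0.001   0.0112] z [-0.0174 -0.0148]
   0.05 180 y [-0.0125 -0.0007  0.0106] ztop [-0.0167 -0.0148]
   0.08 208 y [-0.0123 -0.0009  0.0106] ztop [-0.0166 -0.0149]
   0.11 158 y [-0.0125 -0.0014  0.0099] ztop [-0.0169 -0.0143]
scene 828 tool frame x [-0.1222  0.1154] y [-0.0118 -0.0025  0.0129] z [-0.0165 -0.0142]
   -0.11 194 y [-0.0104 -0.0017  0.0124] ztop [-0.0155 -0.0133]
   -0.08 159 y [-0.0107 -0.0023  0.0119] ztop [-0.0159 -0.0143]
   -0.05 149 y [-0.0113 -0.0029  0.0119] ztop [-0.0162 -0.0145]
   0.05 20 y [-0.0081 -0.0029  0.0029] ztop [-0.016  -0.0143]
   0.08 80 y [-0.0119 -0.0047  0.0082] ztop [-0.0163 -0.0148]
   0.11 95 y [-0.0122 -0.0031  0.0101] ztop [-0.0161 -0.0144]
lin [-2.4   0.12  3.77] rot [ 0.1 -0.  -0.3]
```

View pics/a_scene.png

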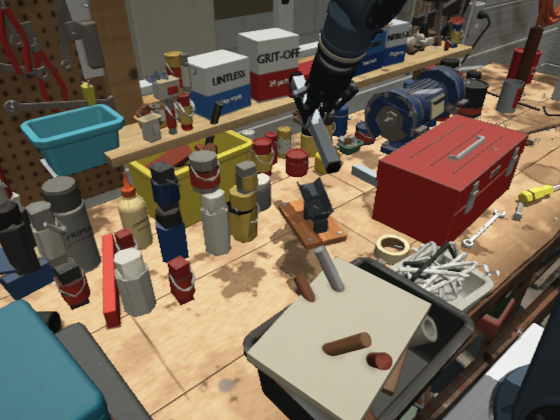

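The bar is held tilted above the rest, with its lower (heavy) end facing the stop at about (330,160). In tool axes the bar's centre is about (-3, -1, -2) mm. I'll descend square to the channel, 8 mm short of the stop.

```bash
python3 -m pendant '[{"jaw":220,"linear":[-1.2,0.1,2],"delta_rot":[0,0,-0.3]},{"jaw":220,"linear":[-2.4,0.25,5],"delta_rot":[0,0,-0.3]},{"jaw":220,"linear":[-2.4,0.25,8],"delta_rot":[0,0,-0.3]},{"jaw":220,"linear":[-2.4,0.25,10.5],"delta_rot":[0,0,-0.3]},{"jaw":220,"linear":[-2.4,0.25,10.5],"delta_rot":[0,0,-0.3]},{"jaw":220,"linear":[-2.4,0.25,10.5],"delta_rot":[0,0,-0.3]},{"jaw":220,"linear":[-2.4,0.25,10.5],"delta_rot":[0,0,-0.3]}]' 70
python3 b.py b
```

```text
time: 9.9
tcp_pos: [0.658, -0.0722, 0.1487]
ee_rot: [0.952, -0.162, 0.255, 0.044]
contact_force: [-0.6, 0.9, -3.4]
width: 0.0232
grasp_force: 70.8
9.9 [ 0.65802408 -0.07223551  0.14874935] [-0.04  0.22 -0.45  0.4  -0.15 -2.89] [-0.6  0.9 -3.4]
TCP in seat frame (mm) [ 9.2 -1.4 32.5]
toolx err in seat [1.    0.001 0.001]
top 509 tool frame x [0.0406 0.1149] y [-0.013  -0.0011  0.0111] z [-0.0178 -0.0147]
   0.05 139 y [-0.0123 -0.0012  0.0105] ztop [-0.017  -0.0148]
   0.08 162 y [-0.0126 -0.0014  0.0102] ztop [-0.0174 -0.015 ]
   0.11 128 y [-0.0123 -0.0011  0.01  ] ztop [-0.0165 -0.014 ]
scene 732 tool frame x [-0.1218  0.1169] y [-0.0119 -0.0027  0.0124] z [-0.0174 -0.0146]
   -0.11 158 y [-0.0106 -0.0011  0.0116] ztop [-0.0163 -0.014 ]
   -0.08 137 y [-0.011  -0.0018  0.0117] ztop [-0.0168 -0.0147]
   -0.05 126 y [-0.0112 -0.0022  0.0113] ztop [-0.0164 -0.0148]
   0.08 101 y [-0.0121 -0.0042  0.01  ] ztop [-0.0173 -0.015 ]
   0.11 83 y [-0.012  -0.0031  0.0097] ztop [-0.0175 -0.0151]
```

Run:
```python
import cv2
a=cv2.imread("pics/b_top.png")[130:230,290:390]; b=cv2.imread("pics/b_scene.png")[140:250,260:370]
cv2.imwrite("pics/cropb.png",cv2.hconcat([cv2.resize(x,(396,396),interpolation=cv2.INTER_CUBIC) for x in(a,b)]))
```

```text
(no output)
```

View pics/cropb.png

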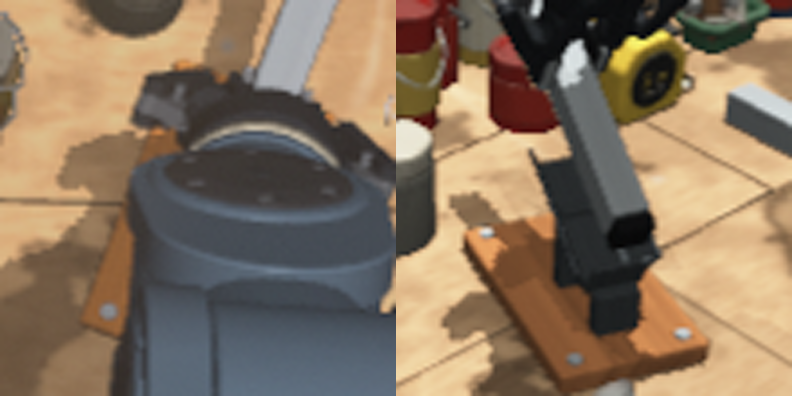

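The bar is lined up over the channel, its black end above the stop and with a 6 mm gap by calculation. I'll lower it slowly.

```bash
python3 -m pendant '[{"jaw":220,"linear":[0,0,1],"delta_rot":[0,0,0]},{"jaw":220,"linear":[0,0,2],"delta_rot":[0,0,0]},{"jaw":220,"linear":[0,0,2.6],"delta_rot":[0,0,0]},{"jaw":220,"linear":[0,0,3.0],"delta_rot":[0,0,0]},{"jaw":220,"linear":[0,0,3.2],"delta_rot":[0,0,0]},{"jaw":220,"linear":[0,0,3.2],"delta_rot":[0,0,0]},{"jaw":220,"linear":[0,0,3.2],"delta_rot":[0,0,0]}]' 70
python3 b.py c | head -4
```

```text
time: 10.7
tcp_pos: [0.6718, -0.0775, 0.1195]
ee_rot: [0.952, -0.162, 0.254, 0.044]
contact_force: [-5.0, 1.1, 1.9]
width: 0.024
grasp_force: 71.9
10.7 [ 0.67184429 -0.07750732  0.11953211] [-0.05  0.27 -0.46  0.33 -0.14 -2.89] [-5.   1.1  1.9]
TCP in seat frame (mm) [ 7.4 -1.8 -0.2]
toolx err in seat [ 1.     0.001 -0.002]
top 474 tool frame x [0.0407 0.1147] y [-0.013  -0.001   0.0114] z [-0.0174 -0.014 ]
```

The bar is on the floor, with a light contact force square to it. Next I'll slide it down to the stop.

```bash
python3 -m pendant '[{"jaw":220,"linear":[-0.2,0,-0.05],"delta_rot":[0,0,0]},{"jaw":220,"linear":[-0.4,0,-0.05],"delta_rot":[0,0,0]},{"jaw":220,"linear":[-0.4,0,-0.05],"delta_rot":[0,0,0]},{"jaw":220,"linear":[-0.4,0,-0.05],"delta_rot":[0,0,0]}]' 70
python3 b.py d | head -4
```

```text
time: 11.2
tcp_pos: [0.6704, -0.0767, 0.1195]
ee_rot: [0.952, -0.162, 0.256, 0.044]
contact_force: [4.2, -3.3, 4.9]
width: 0.0233
grasp_force: 71.3
11.2 [ 0.67035931 -0.07668402  0.1195289 ] [-0.05  0.27 -0.47  0.33 -0.14 -2.89] [ 4.2 -3.3  4.9]
TCP in seat frame (mm) [ 5.9 -1.5  0.6]
toolx err in seat [1.    0.    0.003]
top 475 tool frame x [0.0403 0.1146] y [-0.013  -0.0012  0.0111] z [-0.0174 -0.0144]
```

The slide ended with about 8 N along the slope, so the bar is against the stop. I'll release and back off square to the slope.

```bash
python3 -m pendant '[{"jaw":170,"linear":[0,0,0],"delta_rot":[0,0,0]},{"jaw":150,"linear":[0,0,0],"delta_rot":[0,0,0]},{"jaw":110,"linear":[0,0,0],"delta_rot":[0,0,0]},{"jaw":80,"linear":[0,0,0],"delta_rot":[0,0,0]},{"jaw":80,"linear":[0,0,0],"delta_rot":[0,0,0]},{"jaw":80,"linear":[0,0,0],"delta_rot":[0,0,0]}]'
python3 b.py e
```

```text
time: 11.9
tcp_pos: [0.6687, -0.0763, 0.1179]
ee_rot: [0.952, -0.162, 0.254, 0.044]
contact_force: [-0.7, -0.6, 0.8]
width: 0.0586
grasp_force: 0.0
11.9 [ 0.66871402 -0.07631906  0.11789691] [-0.05  0.27 -0.47  0.33 -0.14 -2.89] [-0.7 -0.6  0.8]
TCP in seat frame (mm) [ 3.7 -1.7  0.1]
toolx err in seat [ 1.     0.001 -0.001]
top 167 tool frame x [0.0405 0.1063] y [-0.0119 -0.0009  0.0114] z [-0.005 -0.002]
   0.05 98 y [-0.0106 -0.0003  0.0109] ztop [-0.0047 -0.0027]
   0.08 45 y [-0.0118 -0.0012  0.0108] ztop [-0.0029 -0.0011]
scene 693 tool frame x [-0.1235  0.0827] y [-0.0287 -0.0001  0.0265] z [-0.0204 -0.0129]
   -0.11 205 y [-0.0268 -0.0004  0.0252] ztop [-0.021  -0.0145]
   -0.08 181 y [-0.0277 -0.0008  0.0255] ztop [-0.0187 -0.0155]
   -0.05 154 y [-0.0274  0.0015  0.0259] ztop [-0.0152 -0.0123]
   0.08 21 y [-0.0077  0.0005  0.0072] ztop [-0.002  -0.0011]
```

Run:
```python
import cv2
a=cv2.imread("pics/e_top.png")[110:230,280:400]; b=cv2.imread("pics/e_scene.png")[120:260,240:380]
cv2.imwrite("pics/crope.png",cv2.hconcat([cv2.resize(x,(396,396),interpolation=cv2.INTER_CUBIC) for x in(a,b)]))
```

```text
(no output)
```

View pics/crope.png

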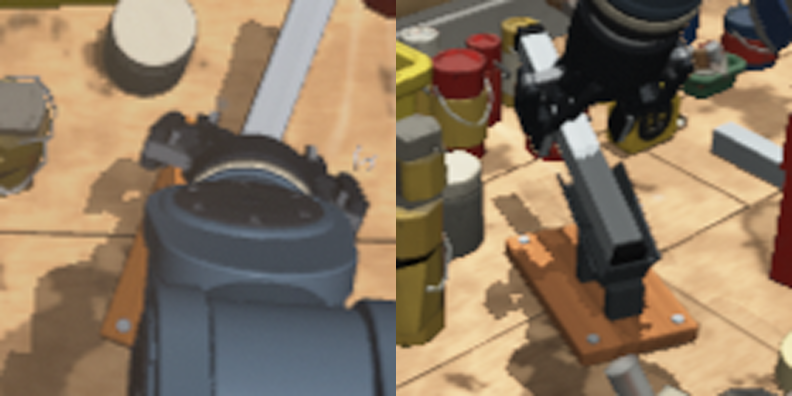

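In the crop the bar's lower end looks seated, but the depth readings suggest the upper half has dropped. I'll measure the bar's tilt directly.

```bash
cat > t.py <<'E'
from h import *
from bench import bot,vision
e=np.array([.9436,-.3311,0]);X=.866*e+[0,0,.5];Z=-.5*e+[0,0,.866];Y=np.cross(Z,X);M=np.stack([X,Y,Z],1);S=np.array([.6663,-.0737,.116])
for n in("top","scene"):
    c=vision.read_camera(n); l=(cloud(c)-S)@M*1000; g=cv2.cvtColor(c["img"],cv2.COLOR_RGB2HSV)
    for a in range(-120,140,15):
        k=(abs(l[...,0]-a)<6)&(abs(l[...,1])<9)&(abs(l[...,2])<60)
        q=l[k]
        if len(q)>5: print(n,a,len(q),"z",np.percentile(q[:,2],[10,50,90]).round(1),"sat",np.median(g[k][:,1]))
s=bot.sense(); print(s["time"],s["contact_force"].round(1),s["torque"].round(2))
E
python3 t.py
```

```text
top 15 48 z [4.6 6.6 9. ] sat 9.0
top 30 50 z [2.1 4.8 7.5] sat 9.0
top 45 52 z [0.7 3.7 5.8] sat 9.0
top 60 52 z [-0.7  0.9  3.5] sat 9.0
top 75 51 z [-2.1 -0.3  3. ] sat 11.0
top 90 50 z [-4.  -1.8  0.8] sat 11.0
top 105 53 z [-6.  -4.4 -1.5] sat 11.0
top 120 38 z [-9.4 -5.4 -3.5] sat 22.0
scene -120 71 z [-11.4  -2.4  14.7] sat 26.0
scene -105 66 z [-51.5  18.9  21.1] sat 16.5
scene -90 76 z [-53.   16.8  20.5] sat 12.0
scene -75 58 z [-6.1 16.1 18.2] sat 12.0
scene -60 50 z [-1.3 15.9 17.9] sat 12.0
scene -45 47 z [-8.6 13.  15.2] sat 12.0
scene -30 43 z [-8.3 11.3 13.8] sat 11.0
scene -15 45 z [ 1.   9.9 12.1] sat 11.0
scene 0 37 z [ 2.2  8.8 10.5] sat 8.0
scene 15 31 z [3.4 7.4 8.9] sat 8.0
scene 75 14 z [-1.4  1.   2.5] sat 8.0
scene 90 29 z [-3.8 -0.7  0.8] sat 8.0
scene 105 32 z [-7.6 -2.9 -1.1] sat 8.0
scene 120 32 z [-7.8 -4.9 -3.1] sat 11.0
12.1 [-0.9  0.2  0.3] [0.12 0.43 0.  ]
```

```bash
python3 t.py | egrep "top (15|60|105)|scene (-105|-60|0|105)|\["|tail -8
python3 - <<'E'
from h import *
from bench import vision,bot
e=np.array([.9436,-.3311,0]);X=.866*e+[0,0,.5];Z=-.5*e+[0,0,.866];Y=np.cross(Z,X);M=np.stack([X,Y,Z],1);S=np.array([.6663,-.0737,.116])
for n in("top","scene"):
    c=vision.read_camera(n); l=(cloud(c)-S)@M*1000; g=cv2.cvtColor(c["img"],cv2.COLOR_RGB2HSV)
    zt=12.5-(l[...,0]+30)*.115
    k=(abs(l[...,1])<14)&(abs(l[...,2]-zt)<5)&(l[...,0]>-140)&(l[...,0]<150)
    q=l[k]; print(n,"x ends",np.percentile(q[:,0],[.3,99.7]).round(1)); 
    for a in(-100,-60,60,100):
        h=abs(q[:,0]-a)<12
        if h.sum()>5: print(a,"y",np.percentile(q[h,1],[3,97]).round(1))
s=bot.sense()
print("gripper x spans; finger z",(s["tcp_pos"]-S)@M*1000)
l=(cloud(c)-S)@M*1000
k=(abs(l[...,0])<25)&(abs(l[...,1])<60)&(abs(l[...,2])<70)
q=l[k]
for a in range(-60,60,10):
    h=abs(q[:,1]-a)<5
    if h.sum()>3: print("y",a,h.sum(),"z",np.percentile(q[h,2],[3,50,97]).round(0))
E
```

```text
scene -15 40 z [-5.7 10.6 11.9] sat 11.0
scene 0 43 z [-2.8  8.8 10.6] sat 8.0
scene 15 35 z [-5.1  6.8  8.2] sat 8.0
scene 75 17 z [-1.1  1.   2.5] sat 8.0
scene 90 31 z [-3.1 -1.   0.6] sat 8.0
scene 105 36 z [-4.6 -3.1 -1.1] sat 8.0
scene 120 36 z [-15.7  -4.8  -2.3] sat 11.0
12.2 [0.  0.5 0.6] [0.14 0.4  0.02]
top x ends [  6.4 121.3]
60 y [-13.   10.1]
100 y [-13.1  10.1]
scene x ends [-112.7  125.7]
-100 y [-13.1   9.2]
-60 y [-13.1   9.6]
100 y [-12.6   9.8]
gripper x spans; finger z [ 3.88567866 -1.67133106  0.17179047]
y -60 25 z [48. 56. 68.]
y -50 52 z [21. 52. 68.]
y -40 35 z [ 8. 36. 53.]
y -30 97 z [ 1. 23. 64.]
y -20 4 z [ 5.  7. 58.]
y -10 72 z [ 5.  9. 67.]
y 0 66 z [ 6.  9. 13.]
y 10 92 z [-13.   2.  12.]
y 20 23 z [56. 65. 69.]
y 30 122 z [ 4. 51. 69.]
y 40 62 z [ 8. 43. 54.]
y 50 20 z [48. 56. 67.]
```

Run:
```python
from h import *
e=np.array([.9436,-.3311,0]);X=.866*e+[0,0,.5];Z=-.5*e+[0,0,.866];Y=np.cross(Z,X);M=np.stack([X,Y,Z],1);S=np.array([.6663,-.0737,.116])
for n in("top0","scene0"):
    l=(cloud(np.load(n+".npz"))-S)@M*1000
    for a in range(-128,-16,6):
        k=(abs(l[...,0]-a)<3)&(abs(l[...,2])<60); q=l[k]
        f=q[abs(q[:,1])<8]; w=q[(abs(q[:,1])>20)&(abs(q[:,1])<30)]
        if len(f)>3: print(n,a,len(f),"floor z",np.percentile(f[:,2],[5,50,95]).round(1),"wall max",w[:,2].max().round(1) if len(w) else None, "y",w[:,1].min().round(0) if len(w) else 0,w[:,1].max().round(0) if len(w) else 0)
```

```text
top0 -122 39 floor z [-12.5   4.3  15.4] wall max 7.0 y -26.0 29.0
top0 -116 26 floor z [-17.2 -13.3  12.4] wall max 9.5 y -28.0 30.0
top0 -110 17 floor z [-15.1 -11.9  -8.4] wall max 10.7 y -27.0 30.0
top0 -104 19 floor z [-16.1 -14.3 -10.8] wall max 11.2 y -28.0 30.0
top0 -98 18 floor z [-16.  -13.6 -11.6] wall max 9.9 y -28.0 29.0
top0 -92 18 floor z [-16.6 -13.8 -10.2] wall max 9.8 y -28.0 29.0
top0 -86 18 floor z [-16.  -12.6  -9.1] wall max 10.0 y -28.0 29.0
top0 -80 20 floor z [-15.6 -13.4 -11.5] wall max 9.5 y -28.0 29.0
top0 -74 16 floor z [-15.8 -12.  -10.1] wall max 10.4 y -28.0 29.0
top0 -68 16 floor z [-12.9 -10.3  -7.4] wall max 9.9 y -27.0 29.0
top0 -62 25 floor z [-16.1 -12.3  -8. ] wall max 10.5 y -28.0 29.0
top0 -56 21 floor z [-16.4 -14.1  -9.8] wall max 11.2 y -28.0 28.0
top0 -50 19 floor z [-17.2 -13.8 -11.2] wall max 9.5 y -28.0 29.0
top0 -44 18 floor z [-17.5 -14.4 -11.7] wall max 12.2 y -28.0 28.0
top0 -38 21 floor z [-16.1 -13.2 -10.6] wall max 10.5 y -28.0 29.0
top0 -32 19 floor z [-16.3 -13.  -11.1] wall max 9.8 y -28.0 28.0
scene0 -128 25 floor z [-14.2  -
[... 506 characters left out ...]
.4 y -27.0 28.0
scene0 -80 16 floor z [-15.3 -13.9 -10.9] wall max 10.3 y -29.0 28.0
scene0 -74 18 floor z [-15.4 -13.5 -12.3] wall max 11.0 y -28.0 29.0
scene0 -68 22 floor z [-15.8 -12.   -9.1] wall max 10.5 y -28.0 28.0
scene0 -62 14 floor z [-13.3 -11.7  -8.7] wall max 10.6 y -29.0 28.0
scene0 -56 15 floor z [-15.3 -13.4 -12. ] wall max 8.2 y -29.0 27.0
scene0 -50 17 floor z [-15.7 -12.7 -11.2] wall max 9.2 y -29.0 28.0
scene0 -44 18 floor z [-15.3 -13.8 -11. ] wall max 9.7 y -27.0 28.0
scene0 -38 15 floor z [-15.4 -12.8 -10.7] wall max 8.0 y -30.0 27.0
scene0 -32 13 floor z [-15.4 -13.4 -12.2] wall max 13.0 y -28.0 28.0
scene0 -26 11 floor z [-16.2 -12.6 -11.1] wall max 8.4 y -29.0 27.0
```

The bar is stationary and the robot isn't touching it. Its lower end is near the stop but tilted up about 6° on the channel lip. If the heavy end were up, it would already have fallen out, so this looks like a friction jam at the stop. I'll back off, look again, and then press the lower end down gently.

```bash
python3 -m pendant '[{"jaw":60,"linear":[0,0,0],"delta_rot":[0,0,0]},{"jaw":60,"linear":[0,0,-1],"delta_rot":[0,0,0]},{"jaw":60,"linear":[0,0,-3],"delta_rot":[0,0,0]},{"jaw":60,"linear":[0,0,-6],"delta_rot":[0,0,0]},{"jaw":60,"linear":[0,0,-10],"delta_rot":[0,0,0]},{"jaw":60,"linear":[0,0,-10],"delta_rot":[0,0,0]},{"jaw":60,"linear":[0,0,-10],"delta_rot":[0,0,0]}]'
python3 t.py
python3 - <<'E'
from bench import vision
import cv2
a=vision.read_camera("top")["img"][110:230,280:400,::-1]; b=vision.read_camera("scene")["img"][120:260,240:380,::-1]
cv2.imwrite("pics/cropf.png",cv2.hconcat([cv2.resize(x,(396,396),interpolation=cv2.INTER_CUBIC) for x in(a,b)]))
E
```

```text
time: 13.0
tcp_pos: [0.622, -0.0594, 0.2065]
ee_rot: [0.952, -0.162, 0.256, 0.044]
contact_force: [0.0, -1.2, -0.7]
width: 0.0652
grasp_force: 0.0
top -15 49 z [ 7.7 10.  12.9] sat 10.0
top 0 47 z [ 6.3  8.3 10.5] sat 9.0
top 15 48 z [4.1 6.7 9.6] sat 9.0
top 30 48 z [2.3 5.  7.3] sat 9.0
top 45 52 z [1.6 3.3 6.1] sat 9.0
top 60 54 z [-0.7  1.5  4.2] sat 9.0
top 75 54 z [-2.9 -0.6  1.7] sat 11.0
top 90 55 z [-4.4 -2.4  0.5] sat 11.0
top 105 54 z [-6.6 -3.7 -1.1] sat 11.0
top 120 36 z [-8.6 -5.5 -2.8] sat 22.0
scene -120 70 z [-10.9  -1.8  14.4] sat 26.0
scene -105 71 z [-52.1  18.4  21.3] sat 18.0
scene -90 69 z [-52.6  17.1  19.7] sat 12.0
scene -75 54 z [-12.5  16.5  19. ] sat 12.0
scene -60 53 z [-1.1 14.8 17.4] sat 10.0
scene -45 47 z [-4.  12.8 15. ] sat 8.0
scene -30 42 z [-1.8 12.1 13.8] sat 8.0
scene -15 43 z [ 1.5 10.2 12.3] sat 8.0
scene 0 39 z [ 0.4  8.4 10.7] sat 8.0
scene 15 42 z [-11.    6.7   8.3] sat 8.0
scene 30 34 z [3.3 5.1 7.6] sat 9.0
scene 45 32 z [-1.   3.4  5.1] sat 8.0
scene 60 40 z [-10.7   2.1   4. ] sat 8.5
scene 75 29 z [-2.1 -0.1  1.8] sat 8.0
scene 90 33 z [-16.6  -2.    0.7] sat 9.0
scene 105 26 z [-9.3 -2.9 -1.2] sat 9.0
scene 120 32 z [-19.6  -5.6  -2.6] sat 11.5
13.1 [ 0.4  0.1 -0.8] [0.12 0.46 0.02]
```

View pics/cropf.png

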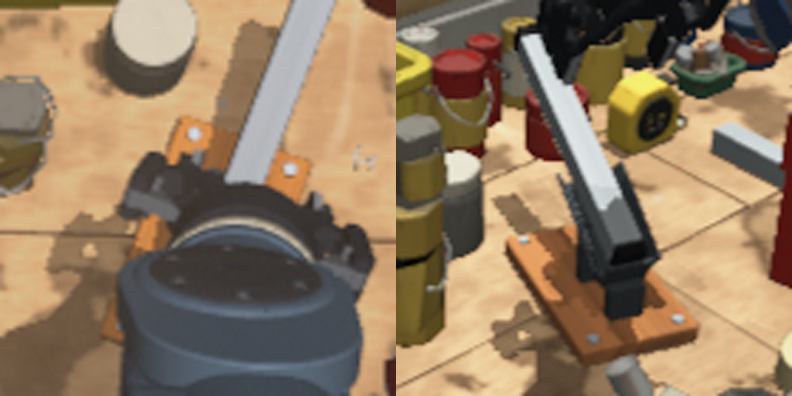

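The bar hasn't moved and is free-standing, so it is jammed with its lower end about 5 mm high at (620,240) in the crop. I'll close the jaws and press there.

```bash
python3 -m pendant '[{"jaw":255,"linear":[-3,0,0],"delta_rot":[0,0,0]},{"jaw":255,"linear":[-6,0,0],"delta_rot":[0,0,0]},{"jaw":255,"linear":[-8.4,0,0],"delta_rot":[0,0,0]},{"jaw":255,"linear":[-8.4,0,0],"delta_rot":[0,0,0]},{"jaw":255,"linear":[-8.4,0,2],"delta_rot":[0,0,0]},{"jaw":255,"linear":[-8.4,0,4],"delta_rot":[0,0,0]},{"jaw":255,"linear":[-8.4,0,6],"delta_rot":[0,0,0]},{"jaw":255,"linear":[-8.4,0,6.7],"delta_rot":[0,0,0]},{"jaw":255,"linear":[-8.4,0,6.7],"delta_rot":[0,0,0]},{"jaw":255,"linear":[-8.4,0,6.7],"delta_rot":[0,0,0]}]'
python3 b.py g | head -4
```

```text
time: 14.2
tcp_pos: [0.5848, -0.0469, 0.105]
ee_rot: [0.952, -0.162, 0.255, 0.044]
contact_force: [-0.3, 0.2, 0.2]
width: 0.0002
grasp_force: 0.0
14.2 [ 0.5848484  -0.04692825  0.10496272] [ 0.01  0.16 -0.67  0.25 -0.17 -2.84] [-0.3  0.2  0.2]
TCP in seat frame (mm) [-79.8  -1.7  33.3]
toolx err in seat [ 1.     0.001 -0.001]
```

```bash
python3 -m pendant '[{"jaw":255,"linear":[0,0,0.5],"delta_rot":[0,0,0]},{"jaw":255,"linear":[0,0,0.8],"delta_rot":[0,0,0]},{"jaw":255,"linear":[0,0,1.0],"delta_rot":[0,0,0]},{"jaw":255,"linear":[0,0,1.2],"delta_rot":[0,0,0]},{"jaw":255,"linear":[0,0,1.2],"delta_rot":[0,0,0]},{"jaw":255,"linear":[0,0,1.2],"delta_rot":[0,0,0]}]'
python3 b.py g | head -3; python3 t.py | egrep "top (45|60|90|105)|scene (0|30|60|105)"
```

```text
time: 14.9
tcp_pos: [0.5883, -0.048, 0.0939]
ee_rot: [0.953, -0.161, 0.253, 0.044]
contact_force: [-17.9, 7.1, 17.2]
width: 0.0
grasp_force: 12.1
14.9 [ 0.58825772 -0.04804664  0.09394779] [ 0.    0.18 -0.67  0.22 -0.17 -2.85] [-17.9   7.1  17.2]
TCP in seat frame (mm) [-82.2  -1.6  22. ]
toolx err in seat [ 1.     0.002 -0.003]
top 45 50 z [13.9 16.1 18.5] sat 9.0
top 60 52 z [14.1 16.4 18.8] sat 9.5
top 90 53 z [14.1 16.6 18.6] sat 10.0
top 105 55 z [14.  16.3 19. ] sat 10.0
scene 0 47 z [ 0.9 15.2 17.3] sat 8.0
scene 30 44 z [ 5.2 15.6 17.9] sat 8.0
scene 60 42 z [ 5.7 16.  18.2] sat 8.0
scene 105 41 z [ 9.1 17.2 19.2] sat 7.0
```

The bar now lies parallel to the channel. I'll lift off gently and see whether it stays.

```bash
python3 -m pendant '[{"jaw":255,"linear":[0,0,-0.1],"delta_rot":[0,0,0]},{"jaw":255,"linear":[0,0,-0.2],"delta_rot":[0,0,0]},{"jaw":255,"linear":[0,0,-0.3],"delta_rot":[0,0,0]},{"jaw":255,"linear":[0,0,-0.6],"delta_rot":[0,0,0]},{"jaw":255,"linear":[0,0,-1.5],"delta_rot":[0,0,0]},{"jaw":255,"linear":[0,0,-4],"delta_rot":[0,0,0]},{"jaw":255,"linear":[0,0,-8],"delta_rot":[0,0,0]},{"jaw":255,"linear":[0,0,-8],"delta_rot":[0,0,0]}]'
python3 t.py
```

```text
time: 15.9
tcp_pos: [0.5531, -0.035, 0.1684]
ee_rot: [0.952, -0.162, 0.257, 0.044]
contact_force: [0.8, 0.9, -0.0]
width: -0.0001
grasp_force: 0.0
top -105 12 z [17.  19.1 22. ] sat 6.5
top -90 48 z [16.1 18.2 21.3] sat 7.0
top -75 43 z [15.  17.1 18.9] sat 7.0
top -60 48 z [12.9 15.  17.8] sat 7.0
top -45 45 z [11.2 13.7 15.3] sat 8.0
top -30 44 z [ 9.2 11.7 13.7] sat 8.0
top -15 49 z [ 6.6 10.4 13.1] sat 8.0
top 0 49 z [ 5.7  7.8 10.9] sat 8.0
top 15 49 z [4.4 6.6 8.8] sat 8.0
top 30 51 z [3.  4.7 7.3] sat 8.0
top 45 53 z [1.3 3.3 5.3] sat 10.0
top 60 52 z [-1.2  1.7  4.2] sat 10.0
top 75 51 z [-2.7 -0.3  2. ] sat 10.0
top 90 53 z [-3.7 -1.8 -0.1] sat 11.0
top 105 55 z [-6.6 -3.8 -1.1] sat 11.0
top 120 36 z [-9.3 -4.9 -3.3] sat 20.0
scene -120 71 z [-11.7  -2.2  14.5] sat 25.0
scene -105 72 z [-51.   18.4  21.9] sat 11.0
scene -90 73 z [-52.6  16.6  19.8] sat 8.0
scene -75 58 z [-11.7  16.2  18.5] sat 7.0
scene -60 50 z [-5.4 14.6 17.2] sat 8.0
scene -45 53 z [-7.1 13.1 15.4] sat 8.0
scene -30 43 z [-3.1 11.4 13.5] sat 8.0
scene -15 50 z [-1.3 10.1 12.5] sat 8.5
scene 0 40 z [-5.7  9.  10.3] sat 8.0
scene 15 42 z [-8.7  7.   8.6] sat 8.0
scene 30 45 z [-11.1   5.    7. ] sat 8.0
scene 45 35 z [-13.1   4.    5.8] sat 8.0
scene 60 37 z [-15.4   1.6   4.3] sat 8.0
scene 75 32 z [-13.3  -0.    1.9] sat 8.0
scene 90 34 z [-7.1 -1.2  1.3] sat 9.0
scene 105 39 z [-13.4  -3.   -1.2] sat 8.0
scene 120 34 z [-18.   -5.6  -2.5] sat 13.0
16.0 [0.4 0.2 0.2] [0.17 0.47 0.02]
```

The bar went back to the same 6.5° tilt, so this is a stable resting position and not a jam. The depth data shows a low rib across the channel at about x = -66, and the bar sits on that rib and the lip with its balance point between them. I'll move the arm clear and use my last picture to check the rib and the gap at the stop.

```bash
python3 -m pendant '[{"jaw":255,"linear":[-3,0,-4],"delta_rot":[0,0,0]},{"jaw":255,"linear":[-6,0,-8],"delta_rot":[0,0,0]},{"jaw":255,"linear":[-9,0,-11],"delta_rot":[0,0,0]},{"jaw":255,"linear":[-12,0,-12],"delta_rot":[0,0,0]},{"jaw":255,"linear":[-12,0,-12],"delta_rot":[0,0,0]},{"jaw":255,"linear":[-12,0,-12],"delta_rot":[0,0,0]}]'
cat > f.py <<'E'
from h import *
from bench import vision
e=np.array([.9436,-.3311,0]);X=.866*e+[0,0,.5];Z=-.5*e+[0,0,.866];Y=np.cross(Z,X);M=np.stack([X,Y,Z],1);S=np.array([.6663,-.0737,.116])
def px(c,p):
    q=cv2.projectPoints((S+M@(np.array(p)/1000)).reshape(1,3),np.array(c["rvec"],float),np.array(c["tvec"],float),np.array([[c["fx"],0,c["cx"]],[0,c["fy"],c["cy"]],[0,0,1.]]),None)[0].ravel(); return q
rows=[]
for tag in(0,1):
    r=[]
    for n in("top","scene"):
        c=dict(np.load(n+"0.npz")) if tag==0 else vision.read_camera(n)
        if tag: np.savez(n+"1.npz",**c)
        u,v=px(c,[-75,0,-5]).round().astype(int); im=c["img"][v-28:v+28,u-38:u+38,::-1]
        im=cv2.resize(im,(400,295),interpolation=cv2.INTER_CUBIC)
        for x in(-120,-66,-30):
            q=px(c,[x,0 if tag==0 else -16,-12.5 if tag==0 else 8]); q=(int((q[0]-u+38)*400/76),int((q[1]-v+28)*295/56)); cv2.circle(im,q,3,(0,0,255),1)
        r.append(im)
    rows.append(cv2.hconcat(r))
cv2.imwrite("pics/final.png",cv2.vconcat(rows))
# tail profile
for n in("top1","scene1"):
    c=np.load(n+".npz"); l=(cloud(c)-S)@M*1000
    for a in range(-126,-90,3):
        k=(abs(l[...,0]-a)<1.5)&(abs(l[...,1]+1.5)<9)&(abs(l[...,2])<40); q=l[k]
        if len(q)>2: print(n,a,len(q),"z",np.percentile(q[:,2],[5,50,95]).round(1),"V",np.median(c["img"][k].mean(1)))
E
python3 f.py
```

```text
time: 16.6
tcp_pos: [0.398, 0.0192, 0.2075]
ee_rot: [0.952, -0.161, 0.255, 0.044]
contact_force: [0.9, -0.3, 0.2]
width: 0.0003
grasp_force: 0.0
top1 -123 6 z [13.  14.  14.9] V 74.0
top1 -120 11 z [12.9 15.  17.5] V 85.0
top1 -114 11 z [17.6 20.5 23.6] V 61.333333333333336
top1 -111 11 z [18.2 20.9 22.5] V 61.0
top1 -108 14 z [16.4 18.5 23.6] V 63.33333333333333
top1 -105 10 z [15.4 17.  19.5] V 63.16666666666667
top1 -102 6 z [18.1 18.8 21.8] V 152.5
top1 -99 13 z [18.6 20.1 22.4] V 169.33333333333334
top1 -96 13 z [16.8 19.5 22.6] V 169.66666666666666
top1 -93 12 z [15.7 18.3 20.6] V 169.33333333333334
scene1 -126 10 z [-8.7 -7.5 -5.9] V 40.5
scene1 -123 8 z [-10.4  -9.8  -7.9] V 40.0
scene1 -120 34 z [-11.5   0.7  14.5] V 26.833333333333336
scene1 -117 17 z [-8.4 13.2 15.1] V 64.33333333333333
scene1 -114 12 z [10.3 14.1 19.1] V 10.333333333333332
scene1 -111 17 z [12.7 20.2 22.7] V 21.666666666666668
scene1 -108 8 z [19.3 21.5 22.7] V 37.5
scene1 -105 12 z [ 3.4 20.1 22.2] V 38.166666666666664
scene1 -102 11 z [ 2.5 18.6 22.1] V 66.33333333333333
scene1 -99 13 z [-12.9  18.2  21.1] V 164.66666666666666
scene1 -96 11 z [ 2.6 19.3 21.4] V 227.0
scene1 -93 14 z [-13.8  19.2  22.1] V 225.5
```

View pics/final.png

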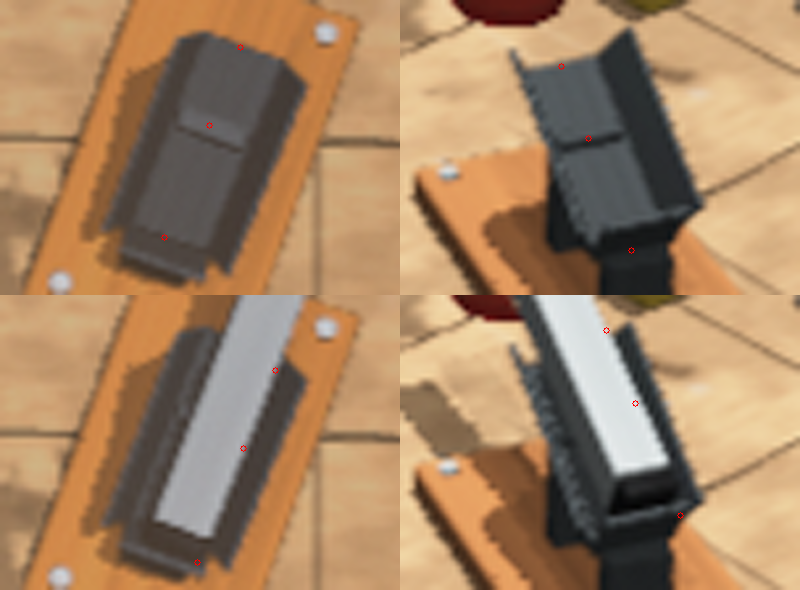

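The picture confirms a cross rib in the channel floor, at about (210,125) in the upper-left view. The bar lies lengthwise between the flared sides with its plugged end at the stop plate, about (185,535) in the lower-left view. It rests steadily on the rib and lip, and the robot is well clear. I'll hand it in.

```bash
python3 -c "
from bench import workorder
print(workorder.hand_in())"
```

```text
the job is handed in; nothing more can be done
None
```

The bar is lying in the channel by itself, heavy end down at the stop (to within about 2 mm), and I handed it in at about 17 s; it sits about 6.5° flatter than the channel slope because it rests on a raised rib across the floor and the channel's upper edge, so its lower end is a few mm off the floor.

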